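# Lock the bending lever onto its stud with the hitch pin

## Task

Lock the rod bender's lever on: take the hitch pin from its wooden rest, push it through the cross hole of the upright stud until its shoulder is fully home, then swing its sprung loop over the top of the stud and press it down until it lies on the pin's protruding nose end. Work gently - feel for the hole rather than ramming the stud - leave the rest of the bench as it is, and let go at the end.

Things in the scene. Friction and masses are not known exactly. Their poses are not given: they have to be found in the camera images.
- bender: rod bender, fixed. Dark base plate 200 x 130 x 12 mm (x from -70 to 130); on it a flat lever: eye 56 mm diameter, top 32 mm above the bench, black grip reaching 245 mm along +x, top 39 mm. Two pegs, 34 mm high, at x 20, y 50 and x 70, y 45. A square steel stud rises through the eye. Origin: on the bench under the stud's axis, z up, x = the way the pin goes in.
- hole_nominal (a point): nominal mouth of the stud's cross hole, 85 mm above the bench. The stud is screwed in differently each time: the true mouth lies straight above or below, 78 to 92 mm above the bench, unmeasured. The square hole, 13.2 mm wide, 1.5 mm chamfer at the mouth, runs through along the bender's x. Over 70 N (all touching spots summed) of the pin, or of the robot, on the bender is damage.
- stud_axis (a point): point on the stud's vertical axis at bench height. Stud: 26 x 26 mm square, entry face at bender x = -13 mm, far face at +13 mm. Its flat top, 15 mm diameter, is always exactly 20 mm above the hole's axis, so touching the top tells the hole's height; a bevel runs down from it to the faces, 12.5 mm above the hole's axis. It stands firm.
- pin: steel hitch pin, 0.1 to 0.25 kg, level on its rest, loop standing up. Origin: on the shank's axis at the shoulder; x to the nose, z up. Square shank 12 x 12 mm from x = 0 to 38, then a nose tapering from 12 to 6 mm diameter at x = 46. Shoulder block 22 mm wide, 18 mm high, x = -16 to 0. When home, the shoulder touches the stud's entry face and the nose stands 20 mm out of the far face.
- pin_grip (a point): centre of the pin's dark grip block, on the axis 36 mm behind the shoulder: 16 mm wide (y), 20 mm high, 40 mm long (pin x from -56 to -16). Take it here from above.
- loop_hinge (a point): hinge of the loop, on the pin's axis 8 mm behind the shoulder, turning about the pin's y. Two 5 mm thick arms at y = +-20 mm, a 5 mm thick crossbar 38 mm from the hinge, and a thumb tab on its middle, 16 mm wide and 4 mm thick, reaching to 53 mm from the hinge.
- loop (a joint): loop angle (rad): 0 = straight up from the pin, growing as it swings to the nose, over the stud. Stays where left (0.5 N moves it). Near 1.0 the crossbar meets the stud's bevel; the bow is sprung lengthwise (1.5 N/mm, 1 to 2 mm) and needs 5 to 10 N on the tab, down and outwards along its arc (straight down it binds). On the shank it reads about 1.35; past 1.25 it is locked. More than 15 N there levers the pin hard in the hole.
- pin_rest: wooden rest, fixed: base 125 x 50 x 10 mm, a 10 mm wide prop under the grip block (x = -38 mm) and an upright 46 mm wide at x = 22 to 34 mm (top 64 mm) holding the shank in a slot 15 mm wide, 10 mm deep. Origin on the bench below the pin's shoulder; the pin lies along its x, axis 60 mm above the bench.
- rule: steel rule, 300 x 26 x 4 mm, lying flat; origin at the centre of its underside, x along it
- square_bar: rusty square bar, 150 x 10 x 10 mm, lying flat; origin at the centre of its underside, x along it
- die_stock: die stock (38 mm round ring, two handles), 205 mm long and 12 mm high, lying flat; origin at the centre of its underside, x along it
- file: file with black handle, 280 x 24 x 22 mm, lying flat; origin on the underside where handle (110 mm, to -x) and blade (170 mm, to +x) meet
- plain_dowel: plain square steel dowel without head or loop, 60 x 12 x 12 mm, lying flat; not the pin to use; origin at the centre of its underside, x along it
- oil_can: upright oil can, 60 mm diameter, 120 mm high; origin at the centre of its underside
- safety_glasses: safety glasses standing on the bench, 134 mm wide (y), 120 mm deep (lenses at the origin, arms to +x), 42 mm high; origin on the bench midway under the lenses
Not all that is in view belongs to the job. Leave any purple or yellow look-alike of the pin alone.

How it is judged:
By the outcome, as a careful person would: the job done as asked, in the order asked, and still so for the second after the job is handed in, with the robot touching nothing.
It also fails if it takes over 67 s, if anything falls off the work surface, if the arm or the gripper's body presses on something with over 40 N, if the wrist force passes 120 N, or if a joint passes its speed limit or range.

## Robot

A 6-joint arm with a two-finger parallel gripper is mounted at the origin on the work surface. World frame = base frame: x ahead of the robot, y to its left, z up, the work surface at z = 0. Lengths are in m, angles in rad, forces in N, time in s.
With the tool pointing down it reaches from about 0.35 to 0.775 m from the base axis. Payload 7.3 kg.
Tool frame: the origin (TCP) lies at the centre of the arm's flange, where the gripper is bolted on; the fingertips stand 178 mm ahead of it and the grasp point (between the pads) lies 159 mm ahead of it; z points along the fingers, y is the line along which they close (so a half turn about z gives the same grasp; the last joint's range is limited). The gripper opens to 92 mm and grips with 3 to 60 N. Pads are 19 mm wide; open, the fingers measure 130 mm over their backs; the gripper's body (75 mm by 190 mm) begins 47 mm behind the grasp point.
Start: joints at [-1.418, 0.342, 1.524, -0, 1.275, -0.146], TCP at [0.155, -0.502, 0.405] pointing down, gripper open.
Joint ranges: [-2.53, 2.53], [-0.77, 2.02], [0.04, 2.7], [-1, 4.14], [0.28, 2.66], [-3.11, 3.11]. Speed limits (rad/s): [2.57, 2.57, 3.14, 3.14, 3.14, 3.14].

## Interface

Orientations are given as [roll, pitch, yaw] about the fixed x, y, z axes, in that order (R = Rz(yaw) Ry(pitch) Rx(roll)).
In Python, from cell import telemetry, vision, ticket gives the robot as it stands.
- The arm moves only by the shell command python3 -m crank 'ROWS' [FORCE]. ROWS is JSON, a list of rows, each a list of 5 numbers: the gripper command: -1 is shut, 1 is fully open, values between are in proportion, then the shift along the tool's x, y, z in mm, then the turn about the tool's z in rad. In form: [[fingers, dx, dy, dz, roll], ...]. A call has 1 to 12 rows; each row is the pose to reach, as a shift and turn from the pose commanded when the call began, along the tool's axes at that moment; what a row does not reach only later rows make up. A row lasts 1/12 s, in which the tool goes at most 41.7 mm and 7.16 degrees, less where a joint would pass 70% of its speed; a pose out of reach is approached as far as the arm can. A call with a gripper value outside its range is refused whole. The fingers move at their own pace and stop on an object; FORCE is the grip in N (left out, the last holds). Time passes only in rows, so rows that repeat a pose let the fingers close. It gives the time, the measured TCP pose, the force, the opening and the grip force at its end, in the units of the state.
- telemetry.observe(): the state, without advancing time (a new reading comes with each control period).
- vision.read_camera(name): name is "scene" or "top" or "wrist"; returns (picture, depth): 420x560x3 uint8, red, green, blue; 420x560 float32, m along the optical axis (not along the pixel's ray), 0 where there is no reading.
- vision.get_calibration(name): a dict with "camera_matrix" (3x3 intrinsics, pixels), "rvec" (rotation vector, rad) and "tvec" (3), from world to camera coordinates, as OpenCV has them. Camera axes: x right, y down, z forward; pixel columns grow to the right and rows downward; lengths in m; the calibration is good to about 2 mm. A picture is of the moment at which its call begins: read the wrist's pose just before it. get_calibration takes no time and is no camera call; for the wrist camera it gives the pose at the moment of the call.
- ticket.hand_in(): hands the job in; it is judged then, once.
The state is a dict: "time": time; "qpos": joint angles; "qvel": joint speeds; "joint_efforts": joint torques, N m; "tool_pos": TCP position; "tool_rot": TCP orientation; "contact_force": force on the tool from outside, world axes, zero at the start; "torque": the same for the moment, N m; "opening": finger opening in m; "grip_force": force on a finger pad.
Only numpy, scipy, OpenCV 4.12 (cv2) and the standard library are available. Lean on these libraries where they do the work, as an engineer would, in place of code of your own. Each camera call takes 0.05 s, during which the arm holds its last target. There are 200 camera calls.

## Working session

There is one attempt and no reset: what is moved stays moved. The work goes in short steps, Python scripts to look and compute and a shell command to move; the robot and the scene stay as the last step left them, time stands still between calls to the robot, and variables do not carry over. Pictures are saved under pics/ and viewed, at most 10 in all, crops included, and the job is handed in when it is done.

```bash
mkdir -p pics; ls
python3 - <<'E'
from cell import telemetry, vision
import cv2,numpy as np
print(telemetry.observe())
for n in ("scene","top"):
    p,d=vision.read_camera(n); c=vision.get_calibration(n)
    cv2.imwrite(f"pics/{n}0.png",p[:,:,::-1]); np.savez(f"{n}0.npz",p=p,d=d,K=c["camera_matrix"],r=c["rvec"],t=c["tvec"]); print(n,c)
E
```

```text
pics
{'time': 0.0, 'qpos': array([-1.41799596e+00,  3.42743742e-01,  1.52499836e+00,  2.30452192e-06,
        1.27541134e+00, -1.46029711e-01]), 'qvel': array([ 0.00140271,  0.0003295 , -0.00180358,  0.00016784,  0.00039443,
       -0.00062424]), 'joint_efforts': array([ 1.25572511e-03, -4.31237555e+01, -2.44221461e+01,  7.17766816e-02,
        5.59993798e-02, -1.49257453e-04]), 'tool_pos': array([ 0.15454822, -0.50160306,  0.40404036]), 'tool_rot': array([-3.14004879e+00, -2.29292894e-04,  2.98829228e-01]), 'contact_force': array([ 0.13450957, -0.44633774,  0.36012284]), 'torque': array([-0.01868638,  0.06025077, -0.09129811]), 'grip_force': 0.0, 'opening': 0.0920659206047349}
scene {'camera_matrix': array([[385.74338794,   0.        , 290.10446978],
       [  0.        , 385.74338794, 213.59638993],
       [  0.        ,   0.        ,   1.        ]]), 'rvec': array([ 0.88549506,  2.33414608, -1.28160989]), 'tvec': array([ 0.41805416, -0.10866429,  1.23343988])}
top {'camera_matrix': array([[470.09877332,   0.        , 279.848209  ],
       [  0.        , 470.09877332, 215.58297516],
       [  0.        ,   0.        ,   1.        ]]), 'rvec': array([ 2.18633999, -2.15201221,  0.16510363]), 'tvec': array([-0.05101452,  0.5626368 ,  1.27495494])}
```

View pics/top0.png

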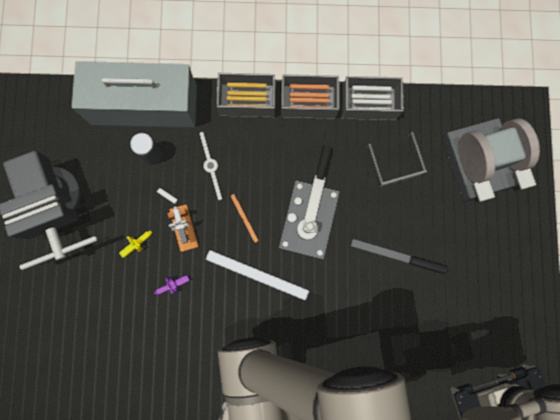

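View pics/scene0.png

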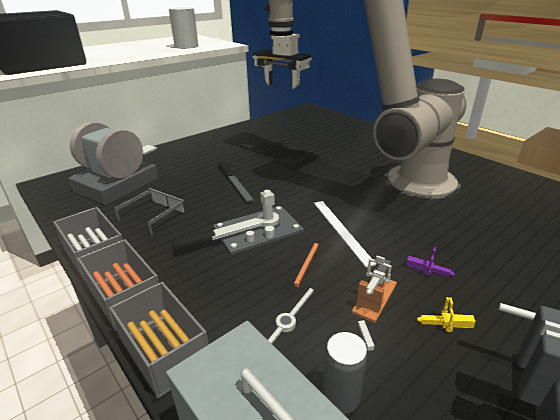

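The top view shows the orange rest with the pin near (182,228) and the stud near (308,228), with the lever running to about (323,150). In the scene view the pin is near (378,272) and the stud near (267,200). Next I'll measure with masks and depth.

```bash
cat > h.py <<'E'
import numpy as np,cv2
def load(n):
    z=np.load(n+".npz"); return z
def cloud(z):
    R=cv2.Rodrigues(z["r"])[0]; K=z["K"]; d=z["d"]; v,u=np.mgrid[:420,:560]
    c=np.stack([(u-K[0,2])/K[0,0]*d,(v-K[1,2])/K[1,1]*d,d],-1)
    return (c-z["t"].ravel())@R
def ray(z,u,v,h):
    R=cv2.Rodrigues(z["r"])[0]; o=-R.T@z["t"].ravel(); w=R.T@np.linalg.inv(z["K"])@[u,v,1.]
    return o+w*(h-o[2])/w[2]
def proj(z,P): return cv2.projectPoints(np.float64(P).reshape(-1,3),z["r"],z["t"],z["K"],None)[0].reshape(-1,2)
E
python3 - <<'E'
from h import *
for n,(a,b,c,d) in {"top0":(140,345,130,270),"scene0":(170,420,170,320)}.items():
    z=load(n); W=cloud(z); p=z["p"]
    print(n,"table z",np.median(W[250:300,300:340,2]) if n=="top0" else 0)
    hsv=cv2.cvtColor(p,cv2.COLOR_RGB2HSV)
    m=((hsv[...,0]>5)&(hsv[...,0]<16)&(hsv[...,1]>120)&(hsv[...,2]>60)).astype(np.uint8)
    k,lab,st,ce=cv2.connectedComponentsWithStats(m)
    for i in range(1,k):
        if st[i,4]>60: 
            P=W[lab==i]; print("orange",ce[i],st[i],P.mean(0),P.min(0),P.max(0))
# top: stud, high points
z=load("top0");W=cloud(z)
for nm,(u0,u1,v0,v1),(h0,h1) in [("stud",(270,345,130,270),(.06,.13)),("lever",(270,345,130,270),(.026,.045)),("plate",(270,345,160,270),(.008,.017)),("pin",(150,215,195,260),(.05,.12)),("restbase",(150,215,195,260),(.006,.02))]:
    Wc=W[v0:v1,u0:u1]; s=(Wc[...,2]>h0)&(Wc[...,2]<h1); P=Wc[s]
    vv,uu=np.nonzero(s)
    print(nm,len(P),P.mean(0),P.min(0),P.max(0),"zmed/max",np.median(P[:,2]),P[:,2].max())
    print("  rect",cv2.minAreaRect(np.float32(P[:,:2]*1000)))
for n,(a,b,c,d) in {"top0":(140,345,130,270),"scene0":(200,420,170,330)}.items():
    p=load(n)["p"][c:d,a:b,::-1]; cv2.imwrite(f"pics/{n}c.png",cv2.resize(p,None,fx=3.6,fy=3.6,interpolation=cv2.INTER_CUBIC))
E
```

```text
top0 table z 0.0004934799748200964
orange [309.05851064  86.04787234] [290  84  39   6 188] [ 0.93101675 -0.1190399   0.06346074] [ 0.39957493 -0.17999634  0.00439484] [ 0.95584511 -0.00820094  1.33601848]
orange [308.91477273  97.27840909] [290  93  38  10 352] [ 0.90700091 -0.12072523  0.04048105] [ 0.39957493 -0.1737508  -0.00098301] [ 0.92428387 -0.00820094  1.33601848]
orange [244.11029412 217.95955882] [230 194  28  49 272] [0.55859168 0.05873704 0.00654592] [ 0.49109916  0.02073938 -0.00552724] [0.6280743  0.10102191 0.01665122]
orange [186.66865079 230.83928571] [174 204  25  48 504] [0.51786302 0.21785683 0.01728321] [ 0.39957493 -0.00820094 -0.00494918] [0.59672883 0.2575063  1.33601848]
orange [170.64516129 214.35483871] [167 208   8  14  62] [0.56179385 0.26108248 0.03382789] [ 0.54568721  0.24815175 -0.00319699] [0.58402882 0.27913696 0.06683311]
scene0 table z 0
orange [305.31343284 264.8358209 ] [294 243  25  44 268] [0.57005764 0.06759516 0.01091274] [ 0.49001275  0.01339239 -0.00154603] [1.03621419 0.55029073 0.57566606]
orange [122.5443787  274.50295858] [113 263  2
[... 1503 characters left out ...]
ax 0.0120275023545353 0.016987568581079394
  rect ((581.01904296875, -124.46575927734375), (178.7293243408203, 260.5736083984375), 86.04801940917969)
pin 357 [0.53277444 0.23049367 0.07003255] [0.48086574 0.2070698  0.05075032] [0.57874998 0.26283734 0.1137876 ] zmed/max 0.06702320190725741 0.11378760256864036
  rect ((531.2283935546875, 229.2615203857422), (100.46239471435547, 46.048343658447266), 19.730226516723633)
restbase 495 [0.52661988 0.22684246 0.0100641 ] [0.43959431 0.14030396 0.00600634] [0.6215522  0.32390885 0.01908189] zmed/max 0.009562785983348593 0.01908188748080171
  rect ((529.7784423828125, 232.31915283203125), (183.47218322753906, 178.40162658691406), 1.8465299606323242)
```

View pics/top0c.png

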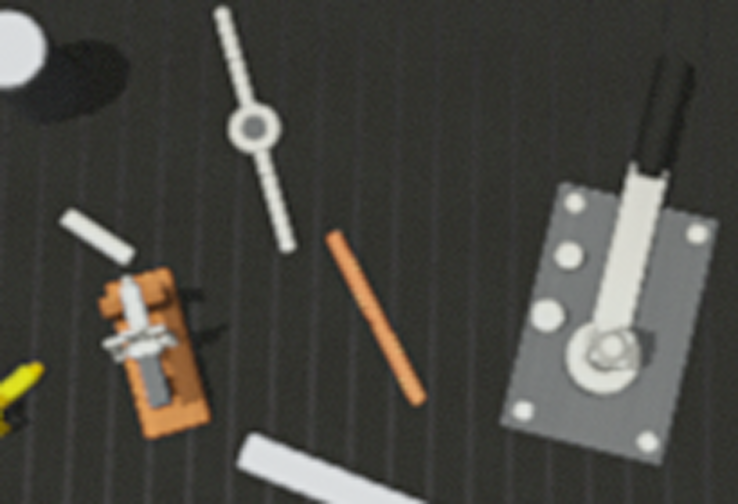

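Upright loop and pin read well: grip at crop (150,385), nose at (128,285), stud at (610,350). I'll work out the rough poses and the wrist camera mount, then move in to look closer.

```bash
cat >> h.py <<'E'
from scipy.spatial.transform import Rotation as Ro
def tool(s): return np.array(s["tool_pos"]),Ro.from_euler("xyz",s["tool_rot"]).as_matrix()
def shift(s,target,yaw):   # target TCP, yaw -> tool dx dy dz mm, roll
    p,R=tool(s); d=R.T@(np.array(target)-p)*1000; y=s["tool_rot"][2]
    return np.round(d,1),round(-((yaw-y+np.pi)%(2*np.pi)-np.pi),3)
E
python3 - <<'E'
from h import *
from cell import telemetry,vision
s=telemetry.observe();p,R=tool(s);c=vision.get_calibration("wrist")
Rc=cv2.Rodrigues(c["rvec"])[0];o=-Rc.T@c["tvec"].ravel()
print("cam in tool",R.T@(o-p),"axes",(R.T@Rc.T).round(3),c["camera_matrix"])
z=load("top0")
C=lambda u,v:(140+u/3.6,130+v/3.6)
for n,(u,v),h in [("nearL",(503,425),.012),("farL",(563,185),.012),("farR",(716,220),.012),("nearR",(660,463),.012),("studtop",(613,350),.105),("grip end",(155,403),.070),("nose",(127,280),.060),("rest nearL",(150,437),.01),("rest nearR",(208,420),.01),("farR",(170,270),.01)]:
    print(n,ray(z,*C(u,v),h).round(4))
print(shift(s,[.47,-.105,.40],-.245))
E
```

```text
cam in tool [0.07412984 0.00103176 0.02016211] axes [[ 0.001 -0.96  -0.279]
 [ 1.     0.     0.001]
 [-0.001 -0.279  0.96 ]] [[318.25360135   0.         278.66766107]
 [  0.         318.25360135 214.75740713]
 [  0.           0.           1.        ]]
nearL [ 0.4743 -0.0437  0.012 ]
farL [ 0.6661 -0.0888  0.012 ]
farR [ 0.6401 -0.2111  0.012 ]
nearR [ 0.4465 -0.1669  0.012 ]
studtop [ 0.5251 -0.121   0.105 ]
grip end [0.4833 0.2173 0.07  ]
nose [0.5768 0.2439 0.06  ]
rest nearL [0.4607 0.2308 0.01  ]
rest nearR [0.4747 0.1864 0.01  ]
farR [0.5923 0.2204 0.01  ]
(array([ 418.2, -286.2,    4.6]), np.float64(0.544))
```

```bash
python3 -c "
from h import *
from cell import telemetry
print(shift(telemetry.observe(),[.527,-.118,.34],-.227))"
```

```text
(array([ 468.9, -256.9,   64.6]), np.float64(0.526))
```

```bash
python3 -m crank '[[1,35,-19,0,0.06],[1,70,-38,0,0.12],[1,105,-57,0,0.18],[1,140,-76,0,0.24],[1,175,-95,0,0.3],[1,210,-115,0,0.36],[1,245,-134,0,0.42],[1,280,-153,0,0.48],[1,315,-172,0,0.526],[1,350,-191,10,0.526],[1,385,-210,20,0.526],[1,420,-230,32,0.526]]' && python3 -m crank '[[1,28,-28,17,0],[1,56,-3,33,0],[1,56,-3,33,0],[1,56,-3,33,0]]'; python3 -c "
from h import *
from cell import telemetry
print(shift(telemetry.observe(),[.527,-.118,.34],-.227))"
```

```text
time: 1.1
tool_pos: [0.4891, -0.1569, 0.3726]
tool_rot: [3.141, -0.001, -0.227]
contact_force: [0.6, -1.1, 0.7]
opening: 0.0919
grip_force: 0.0
time: 1.43
tool_pos: [0.5438, -0.1682, 0.3373]
tool_rot: [-3.141, 0.004, -0.227]
contact_force: [-0.6, 0.1, -0.0]
opening: 0.092
grip_force: 0.0
(array([-27.7, -45.2,  -2.5]), np.float64(0.0))
```

```bash
python3 -m crank '[[1,-14,-22,0,0],[1,-28,-45,-3,0],[1,-28,-45,-3,0],[1,-28,-45,-3,0],[1,-28,-45,-3,0]]'
cat >> h.py <<'E'
def snap(tag):
    from cell import telemetry,vision
    s=telemetry.observe(); c=vision.get_calibration("wrist"); p,d=vision.read_camera("wrist")
    np.savez(tag+".npz",p=p,d=d,K=c["camera_matrix"],r=c["rvec"],t=c["tvec"],tp=s["tool_pos"],tr=s["tool_rot"])
    cv2.imwrite(f"pics/{tag}.png",p[:,:,::-1]); return s,np.load(tag+".npz")
E
python3 - <<'E'
from h import *
s,z=snap("stud1"); print(s["tool_pos"],s["tool_rot"])
W=cloud(z); T=W[...,2]
m=(T>.07)&(T<.12); m[:100]=0
P=W[m]; print(np.histogram(P[:,2],bins=np.arange(.07,.121,.002)))
E
```

```text
time: 1.85
tool_pos: [0.5258, -0.1184, 0.3438]
tool_rot: [3.141, -0.002, -0.227]
contact_force: [-0.3, 0.3, -0.2]
opening: 0.0915
grip_force: 0.0
[ 0.52575328 -0.11840154  0.34378037] [ 3.14106095e+00 -1.67665549e-03 -2.27421564e-01]
(array([  2,  18,  14,  28,   8,  76,  28,  11,  14,  10,   9,  12,  15,
        27,  63, 366, 170, 153, 238, 238,   1,   0,   0,   0,   0]), array([0.07 , 0.072, 0.074, 0.076, 0.078, 0.08 , 0.082, 0.084, 0.086,
       0.088, 0.09 , 0.092, 0.094, 0.096, 0.098, 0.1  , 0.102, 0.104,
       0.106, 0.108, 0.11 , 0.112, 0.114, 0.116, 0.118, 0.12 ]))
```

View pics/stud1.png

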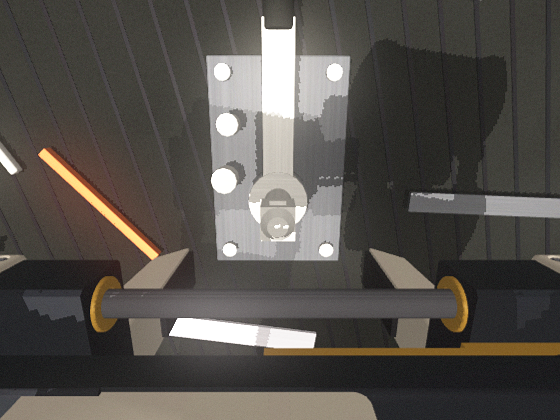

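The wrist picture shows the stud top at about (279,225) and the plate corners at about (208,57), (350,57), (218,260), (338,260). I'll fit them.

```bash
cat > fit.py <<'E'
from h import *
z=load("stud1"); W=cloud(z); T=W[...,2]; roi=np.zeros_like(T,bool); roi[190:250,240:320]=1
m=roi&(T>.107); P=W[m]; print("top",m.sum(),np.median(P,0),P.mean(0),P[:,2].std())
print(" rect",cv2.minAreaRect(np.float32(P[:,:2]*1000)))
m=roi&(T>.099); P=W[m]; print("bevel+top",m.sum(),P.mean(0)); r=cv2.minAreaRect(np.float32(P[:,:2]*1000)); print(" rect",r)
v,u=np.nonzero(m); print(u.min(),u.max(),v.min(),v.max())
# plate edges in image by depth: z in .006..017 vs table
pm=(T>.007)&(T<.06)
rows=list(range(80,250,3)); L=[];Rr=[]
for v in rows:
    seg=np.nonzero(pm[v,195:365])[0]+195
    L.append(ray(z,seg.min()-.5,v,.012)); Rr.append(ray(z,seg.max()+.5,v,.012))
for n,E in (("L",L),("R",Rr)):
    E=np.float32(E)[:,:2]; l=cv2.fitLine(E,cv2.DIST_HUBER,0,.001,.001).ravel(); l[:2]*=np.sign(l[0]); print(n,"yaw",np.arctan2(l[1],l[0]),"pt",l[2:]); 
    R2=np.array([-l[1],l[0]]); print("  offset of edge from stud est", R2@(l[2:]-np.float32([.527,-.118])))
E
python3 fit.py
```

```text
top 427 [ 0.52984351 -0.12040515  0.10820221] [ 0.53285231 -0.12078954  0.11826563] 0.04555814384964514
 rect ((559.736083984375, -126.23594665527344), (16.4470272064209, 79.98969268798828), 77.47430419921875)
bevel+top 1239 [ 0.53192081 -0.12055508  0.10793277]
 rect ((557.3414306640625, -126.95756530761719), (25.607147216796875, 84.36650848388672), 76.14525604248047)
240 303 193 246
L yaw -0.23090616 pt [ 0.5736928  -0.06382574]
  offset of edge from stud est 0.06342254
R yaw -0.23083673 pt [ 0.5412054  -0.18888734]
  offset of edge from stud est -0.06575699
```

```bash
cat >> fit.py <<'E'
print("---")
a=-.231; ex=np.array([np.cos(a),np.sin(a)]); ey=np.array([-ex[1],ex[0]]); o=np.array([.527,-.118])
for lo in (.099,.104,.107):
    m=roi&(T>lo)&(T<.115); P=W[m]; q=(P[:,:2]-o)*1000; X=q@ex;Y=q@ey
    f=lambda A:np.percentile(A,[0,2,50,98,100]).round(1); print(lo,m.sum(),"X",f(X),"Y",f(Y),"z",np.median(P[:,2]))
m=roi&(T>.107)&(T<.115); v,u=np.nonzero(m); print(np.percentile(u,[1,50,99]),np.percentile(v,[1,50,99]))
# plate near/far edges
for c in (215+np.arange(20,40,4),):
    for u in c:
        seg=np.nonzero(pm[40:275,u])[0]+40; 
        print(u,[(((ray(z,u,v,.012)[:2]-o)@ex)*1000).round(1) for v in (seg.min()-.5,seg.max()+.5)])
E
python3 fit.py | sed '1,/---/d'
```

```text
0.099 1219 X [-10.6 -10.    4.9  15.6  16. ] Y [-14.4 -13.7  -1.3  11.2  11.5] z 0.104205724000125
0.104 630 X [-7.3 -6.2  3.9 12.6 14. ] Y [-12.2 -10.6  -1.3   8.1   9.6] z 0.10762016265223631
0.107 407 X [-6.2 -4.6  3.  10.6 11.9] Y [-9.1 -8.4 -1.3  6.5  7.3] z 0.10815261175553693
[266. 277. 288.] [215. 226. 237.]
235 [np.float64(131.4), np.float64(-65.8)]
239 [np.float64(132.2), np.float64(-65.8)]
243 [np.float64(132.2), np.float64(-65.7)]
247 [np.float64(132.2), np.float64(-65.7)]
251 [np.float64(132.3), np.float64(-65.7)]
```

Plate and stud agree: stud axis at about (0.5297, -0.1200), yaw -0.231, top near 0.108. Next I'll probe the top with closed fingers.

```bash
python3 -m crank '[[-1,4,2,20,0.004],[-1,4,2,42,0.004],[-1,4,2,50,0.004],[-1,4,2,50,0.004],[-1,4,2,50,0.004],[-1,4,2,50,0.004],[-1,4,2,50,0.004],[-1,4,2,50,0.004]]' 20 && python3 -c "
from h import *
from cell import telemetry
s=telemetry.observe();print(shift(s,[.5297,-.12,.2862],-.231), s['contact_force'],s['opening'])"
```

```text
time: 2.57
tool_pos: [0.5298, -0.1211, 0.2938]
tool_rot: [3.141, -0.002, -0.231]
contact_force: [0.4, 0.1, -0.7]
opening: 0.0431
grip_force: 0.0
(array([-0.3, -1. ,  7.6]), np.float64(-0.0)) [ 0.43409641  0.10829521 -0.72250566] 0.04307328806811523
```

```bash
python3 -m crank '[[-1,0,0,1,0],[-1,0,0,2,0],[-1,0,0,3,0],[-1,0,0,4,0],[-1,0,0,4,0]]'
```

```text
time: 2.98
tool_pos: [0.5295, -0.1209, 0.2886]
tool_rot: [3.142, 0.0, -0.231]
contact_force: [0.2, -0.2, -0.5]
opening: 0.01
grip_force: 0.0
```

```bash
for i in 1 2; do python3 -m crank '[[-1,0,0,0.4,0],[-1,0,0,0.8,0],[-1,0,0,1.2,0],[-1,0,0,1.2,0]]' ; done
```

```text
time: 3.32
tool_pos: [0.5295, -0.1209, 0.2875]
tool_rot: [3.142, 0.0, -0.231]
contact_force: [1.0, -0.1, -0.3]
opening: 0.0005
grip_force: 0.0
time: 3.65
tool_pos: [0.5295, -0.121, 0.2868]
tool_rot: [3.141, -0.0, -0.231]
contact_force: [-1.2, 0.7, 3.8]
opening: 0.0006
grip_force: 2.0
```

```bash
python3 -m crank '[[-1,0,0,0.5,0],[-1,0,0,0.5,0],[-1,0,0,0.5,0]]'; python3 -m crank '[[-1,0,0,-20,0],[-1,0,0,-50,0],[-1,0,0,-60,0],[-1,0,0,-60,0]]'; python3 -c "
from h import *
from cell import telemetry
s=telemetry.observe();print(s['tool_pos'],shift(s,[.530,.2306,.344],.28), s['contact_force'],s['opening'])"
```

```text
time: 3.9
tool_pos: [0.5295, -0.121, 0.2868]
tool_rot: [3.141, -0.001, -0.231]
contact_force: [-2.7, 1.5, 7.5]
opening: 0.0003
grip_force: 4.0
time: 4.23
tool_pos: [0.5302, -0.1212, 0.3485]
tool_rot: [3.141, -0.006, -0.231]
contact_force: [1.5, -0.4, -0.4]
opening: 0.0003
grip_force: 0.0
[ 0.53016397 -0.12115947  0.34849559] (array([ -80.8, -342.4,    3.7]), np.float64(-0.511)) [ 1.48363462 -0.35883542 -0.42484796] 0.00033270444645309353
```

```bash
python3 -m crank '[[1,-8,-34,0,-0.06],[1,-16,-68,0,-0.12],[1,-24,-103,0,-0.18],[1,-32,-137,0,-0.24],[1,-40,-171,0,-0.3],[1,-48,-205,0,-0.36],[1,-57,-240,0,-0.42],[1,-65,-274,0,-0.48],[1,-73,-308,0,-0.511],[1,-81,-342,4,-0.511],[1,-81,-342,4,-0.511],[1,-81,-342,4,-0.511]]';python3 -m crank '[[1,0,0,0,0],[1,0,0,0,0],[1,0,0,0,0]]'
python3 - <<'E'
from h import *
s,z=snap("pin1"); print(s["tool_pos"],s["tool_rot"])
E
```

```text
time: 5.23
tool_pos: [0.5283, 0.2321, 0.3398]
tool_rot: [3.141, 0.003, 0.283]
contact_force: [0.1, -0.3, -0.3]
opening: 0.0756
grip_force: 0.0
time: 5.48
tool_pos: [0.5293, 0.2292, 0.3416]
tool_rot: [3.141, 0.0, 0.278]
contact_force: [-1.4, -0.3, -0.3]
opening: 0.091
grip_force: 0.0
[0.52927467 0.22923706 0.34164448] [3.14131550e+00 4.50637629e-04 2.77953819e-01]
```

View pics/pin1.png

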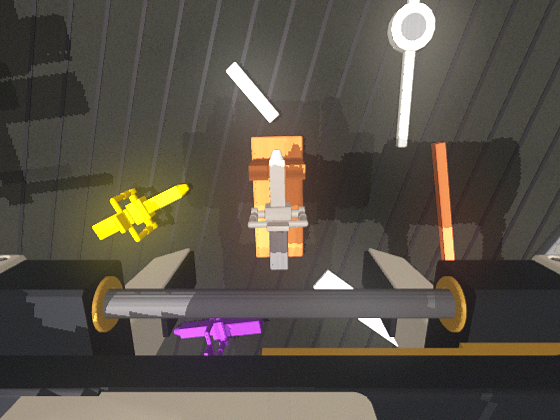

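The pin sits centrally: nose at (276,152), loop bar at about (278,218), grip end at (280,269), rest base columns 250–302. I'll measure these.

```bash
cat > fitpin.py <<'E'
from h import *
z=load("pin1"); W=cloud(z); T=W[...,2]; p=z["p"]
hsv=cv2.cvtColor(p,cv2.COLOR_RGB2HSV)
a=.28; ex=np.array([np.cos(a),np.sin(a)]); ey=np.array([-ex[1],ex[0]]); o=np.array([.530,.2306])
def yawline(E,n):
    E=np.float32(E)[:,:2]; l=cv2.fitLine(E,cv2.DIST_HUBER,0,.001,.001).ravel(); l[:2]*=np.sign(l[0]); 
    print(n,"yaw",np.arctan2(l[1],l[0]).round(4),"lat mm",((l[2:]-o)@ey*1000).round(2),"X",((l[2:]-o)@ex*1000).round(1))
# rest base edges by depth
L=[];R=[]
for v in range(185,205,2):
    s=np.nonzero((T[v,230:320]>.006)&(T[v,230:320]<.02))[0]+230; L.append(ray(z,s.min()-.5,v,.01));R.append(ray(z,s.max()+.5,v,.01))
for v in list(range(140,158,2))+list(range(232,254,2)):
    s=np.nonzero((T[v,230:320]>.006)&(T[v,230:320]<.02))[0]+230; L.append(ray(z,s.min()-.5,v,.01));R.append(ray(z,s.max()+.5,v,.01))
yawline(L,"baseL");yawline(R,"baseR")
for nm,(v0,v1),(lo,hi),h in [("grip",(240,266),(.062,.078),.070),("shank",(164,200),(.058,.074),.066)]:
    L=[];R=[]
    for v in range(v0,v1,2):
        s=np.nonzero((T[v,255:300]>lo)&(T[v,255:300]<hi))[0]+255
        if len(s): L.append(ray(z,s.min()-.5,v,h));R.append(ray(z,s.max()+.5,v,h))
    yawline(L,nm+"L");yawline(R,nm+"R"); M=np.add(L,R)/2; yawline(M,nm+"M")
roi=np.zeros_like(T,bool); roi[145:285,235:320]=1
for nm,lo,hi in [("all>.045",.045,.13),("loop>.09",.09,.13),("tab",.103,.13),("gripTop",.066,.074)]:
    m=roi&(T>lo)&(T<hi); q=(W[m][:,:2]-o)*1000; f=lambda A:np.percentile(A,[0,2,50,98,100]).round(1)
    print(nm,m.sum(),"X",f(q@ex),"Y",f(q@ey),"Z",np.percentile(T[m],[50,98]).round(4))
m=roi&(T>.05)&(T<.08);X=(W[m][:,:2]-o)@ex*1000
for b in range(-70,60,6):
    k=(X>b)&(X<b+6)
    if k.any(): q=W[m][k]; print(b,k.sum(),"z90",np.percentile(q[:,2],80).round(4),"Y",((q[:,:2]-o)@ey*1000).min().round(1),((q[:,:2]-o)@ey*1000).max().round(1))
E
python3 fitpin.py
```

```text
baseL yaw 0.3012 lat mm 23.32 X -1.1
baseR yaw 0.2995 lat mm -26.59 X -8.2
gripL yaw 0.3205 lat mm 5.82 X -32.4
gripR yaw 0.2864 lat mm -9.93 X -32.1
gripM yaw 0.3034 lat mm -2.06 X -32.4
shankL yaw 0.8465 lat mm 9.76 X 26.7
shankR yaw -0.2786 lat mm -13.25 X 28.2
shankM yaw 0.2771 lat mm -1.14 X 27.4
all>.045 3465 X [-49.9 -45.4   4.   47.2  52.4] Y [-24.4 -22.1  -1.2  20.   22.4] Z [0.0667 0.1122]
loop>.09 512 X [-1.3 -0.8  2.9  4.5  4.9] Y [-23.3 -22.4  -2.   19.4  20.9] Z [0.1001 0.1132]
tab 182 X [0.8 1.2 3.6 4.7 4.9] Y [-9.1 -8.9 -1.3  6.4  6.6] Z [0.1117 0.1134]
gripTop 1357 X [-49.9 -47.9 -15.5  41.   45. ] Y [-24.2 -11.8  -1.8   8.8  21.4] Z [0.0691 0.0709]
-52 61 z90 0.0699 Y -9.6 5.2
-46 117 z90 0.0701 Y -9.6 5.1
-40 118 z90 0.07 Y -9.6 5.1
-34 118 z90 0.0704 Y -9.5 5.9
-28 131 z90 0.0701 Y -9.5 5.8
-22 126 z90 0.0702 Y -9.5 5.7
-16 42 z90 0.0703 Y -9.5 5.7
-10 53 z90 0.0689 Y -19.7 16.8
-4 349 z90 0.0695 Y -24.4 21.5
2 317 z90 0.0692 Y -23.9 21.1
8 106 z90 0.0664 Y -6.9 4.7
14 108 z90 0.0663 Y -6.9 4.7
20 106 z90 0.0664 Y -6.9 4.6
26 303 z90 0.0657 Y -23.2 21.9
32 407 z90 0.0655 Y -23.1 22.4
38 300 z90 0.0655 Y -23.6 22.3
44 102 z90 0.0651 Y -6.1 5.3
50 32 z90 0.0634 Y -3.6 2.9
```

```bash
python3 -c "
from h import *
from cell import telemetry
s=telemetry.observe();print(s['tool_pos'],shift(s,[.4944,.2181,.229],.30), s['contact_force'],s['opening'])"
```

```text
[0.52931081 0.22930056 0.34181667] (array([-36.6,   1.2, 112.8]), np.float64(-0.022)) [0.44673172 0.42547799 0.05809121] 0.09155921760453906
```

Move back first, then descend, stopping 15 mm short to check.

```bash
python3 -m crank '[[0,-37,1,0,-0.022],[0,-37,1,0,-0.022],[0,-37,1,30,-0.022],[0,-37,1,60,-0.022],[0,-37,1,85,-0.022],[0,-37,1,97,-0.022],[0,-37,1,97,-0.022],[0,-37,1,97,-0.022],[0,-37,1,97,-0.022]]';python3 -c "
from h import *
from cell import telemetry
s=telemetry.observe();print(s['tool_pos'],shift(s,[.4944,.2181,.229],.30), s['contact_force'],s['opening'])"
```

```text
time: 6.28
tool_pos: [0.4944, 0.2191, 0.2461]
tool_rot: [3.141, -0.002, 0.301]
contact_force: [0.5, 0.0, -0.0]
opening: 0.0462
grip_force: 0.0
[0.49435741 0.21905395 0.24608967] (array([-0.3,  0.9, 17.1]), np.float64(0.001)) [ 0.45402209  0.01940301 -0.03864276] 0.046179942206646174
```

```bash
python3 -m crank '[[0,0,1,8,0],[0,0,1,15,0],[0,0,1,17,0],[0,0,1,17,0],[0,0,1,17,0]]';python3 -m crank '[[-0.4,0,1,0,0],[-0.5,0,0,0,0],[-0.55,0,0,0,0],[-0.6,0,0,0,0],[-0.65,0,0,0,0],[-0.7,0,0,0,0],[-0.8,0,0,0,0],[-0.9,0,0,0,0]]' 12
```

```text
time: 6.7
tool_pos: [0.4941, 0.2184, 0.2278]
tool_rot: [3.142, 0.0, 0.302]
contact_force: [-0.3, -0.1, -0.2]
opening: 0.0459
grip_force: 0.0
time: 7.37
tool_pos: [0.4941, 0.2184, 0.228]
tool_rot: [-3.142, -0.0, 0.302]
contact_force: [-1.0, 1.0, 1.9]
opening: 0.0161
grip_force: 12.0
```

Gripped (16.1 mm, with only about 1 N sideways). Lift gently and check the pin in hand.

```bash
python3 -m crank '[[-1,0,0,0,0],[-1,0,0,-5,0],[-1,0,0,-10,0],[-1,0,0,-20,0],[-1,0,0,-40,0],[-1,0,0,-60,0],[-1,0,0,-60,0],[-1,0,0,-60,0],[-1,0,0,-60,0]]' 40
python3 - <<'E'
from h import *
s,z=snap("hand1"); print(s["tool_pos"],s["tool_rot"],s["contact_force"],s["opening"])
W=cloud(z);p0,R=tool(s);Q=(W-p0)@R*1000
m=(Q[...,2]>100)&(Q[...,2]<190)&(np.abs(Q[...,1])<26)&(Q[...,0]>0)&(Q[...,0]<110)
q=Q[m];print(len(q))
for b in range(0,110,5):
    k=(q[:,0]>b)&(q[:,0]<b+5)
    if k.any(): t=q[k]; print(b,k.sum(),"Y",t[:,1].min().round(1),t[:,1].max().round(1),"zmin/med",t[:,2].min().round(1),np.median(t[:,2]).round(1))
E
```

```text
time: 8.12
tool_pos: [0.4937, 0.2182, 0.2875]
tool_rot: [3.141, 0.001, 0.302]
contact_force: [-0.1, 0.1, -2.4]
opening: 0.0156
grip_force: 40.0
[0.49371017 0.21824548 0.28746438] [3.14149787e+00 8.29727029e-04 3.01784277e-01] [-0.14981651  0.08624422 -2.38585996] 0.015568177243103271
11805
0 453 Y -9.2 11.4 zmin/med 107.0 157.9
5 1560 Y -23.2 25.4 zmin/med 101.2 157.8
10 666 Y -22.7 24.0 zmin/med 100.1 158.3
15 337 Y -6.6 8.9 zmin/med 156.2 158.4
20 179 Y -6.6 8.8 zmin/med 156.3 158.3
25 41 Y -9.1 11.3 zmin/med 100.0 102.8
30 1096 Y -26.0 26.0 zmin/med 100.0 105.2
35 2362 Y -26.0 26.0 zmin/med 100.0 129.1
40 2369 Y -21.5 23.4 zmin/med 113.7 129.6
45 293 Y -5.1 6.8 zmin/med 160.7 162.2
50 303 Y -5.0 6.7 zmin/med 160.5 162.3
55 314 Y -4.9 6.7 zmin/med 160.1 162.2
60 298 Y -4.9 6.6 zmin/med 160.7 162.3
65 323 Y -4.8 6.5 zmin/med 160.8 162.3
70 323 Y -5.2 6.5 zmin/med 160.3 162.3
75 362 Y -5.2 6.9 zmin/med 160.5 162.3
80 316 Y -5.1 6.8 zmin/med 160.1 163.0
85 210 Y -3.5 5.2 zmin/med 162.5 165.2
```

View pics/hand1.png

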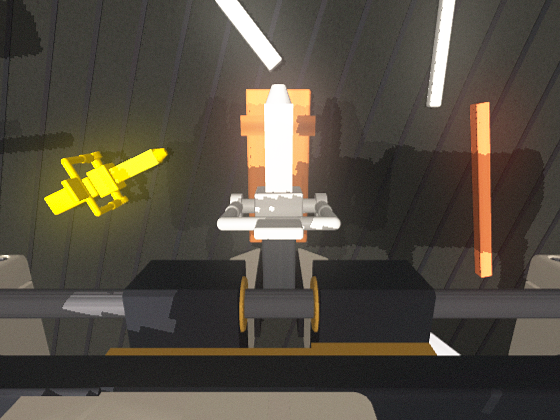

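The picture shows the pin held straight: shank (278,130), loop bar (279,222), nose (278,90). In the camera it reads 0.85 mm to tool +y, which I'll use as the bias. Now to staging ahead of the stud.

```bash
python3 -c "
from h import *
from cell import telemetry
s=telemetry.observe();print(s['tool_pos'],shift(s,[.4151,-.092,.2568],-.231))"
```

```text
[0.49366074 0.21822785 0.28700774] (array([-167.2,  272.9,   30.5]), np.float64(0.533))
```

```bash
python3 -m crank '[[-1,-10,17,0,0.04],[-1,-26,43,0,0.09],[-1,-43,70,0,0.15],[-1,-60,98,0,0.21],[-1,-77,126,0,0.27],[-1,-94,154,0,0.33],[-1,-111,182,0,0.39],[-1,-128,209,0,0.45],[-1,-145,236,0,0.5],[-1,-157,256,0,0.533],[-1,-167,273,0,0.533],[-1,-167,273,0,0.533]]';python3 -m crank '[[-1,0,0,10,0],[-1,0,0,20,0],[-1,0,0,30,0],[-1,0,0,30,0],[-1,0,0,30,0],[-1,0,0,30,0]]'
cat > rel.py <<'E'
from h import *
import sys
s,z=snap(sys.argv[1]); print(s["tool_pos"],s["tool_rot"],s["contact_force"],s["opening"])
W=cloud(z);p0,R=tool(s);Q=(W-p0)@R*1000; H=W[...,2]
def show(n,m):
    q=Q[m]
    if len(q): print(n,len(q),"X",np.percentile(q[:,0],[1,50,99]).round(1),"Y",np.percentile(q[:,1],[1,50,99]).round(2),"mid",(np.percentile(q[:,1],[1,99]).sum()/2).round(2),"tz",np.percentile(q[:,2],[5,50]).round(1))
box=(np.abs(Q[...,1])<40)
show("shank",box&(Q[...,0]>46)&(Q[...,0]<80)&(H>.088)&(H<.1)&(abs(Q[...,1])<10))
show("nose",box&(Q[...,0]>84)&(Q[...,0]<98)&(H>.088)&(H<.1)&(abs(Q[...,1])<10))
show("studtop",box&(Q[...,0]>85)&(H>.107)&(H<.112))
show("studbev",box&(Q[...,0]>85)&(H>.0985)&(H<.112))
E
python3 rel.py stage1
```

```text
time: 9.17
tool_pos: [0.415, -0.0945, 0.2871]
tool_rot: [3.141, 0.002, -0.234]
contact_force: [0.5, 0.3, -1.8]
opening: 0.0158
grip_force: 40.0
time: 9.67
tool_pos: [0.4159, -0.0916, 0.258]
tool_rot: [-3.142, 0.0, -0.231]
contact_force: [-0.2, -0.0, -1.5]
opening: 0.0155
grip_force: 40.0
[ 0.41591387 -0.09163129  0.25796669] [-3.14154267e+00  3.23134054e-04 -2.30749644e-01] [-0.2244386  -0.03979328 -1.51368276] 0.015457342223351848
shank 2151 X [46.4 64.  79.9] Y [-4.53  1.33  7.19] mid 1.33 tz [161.2 162.3]
nose 308 X [84.  86.8 90.5] Y [-3.41  1.33  6.1 ] mid 1.35 tz [162.9 164.8]
studtop 1038 X [107.9 113.1 116.6] Y [-6.51  1.53  9.61] mid 1.55 tz [148.4 149.6]
studbev 3186 X [103.6 110.1 117.7] Y [-11.11   1.71  14.35] mid 1.62 tz [148.9 153.4]
```

The stud sits 0.25 mm further along tool y than the pin, and the pin is about 0.8 mm high. I'll correct both and advance slowly.

```bash
python3 -m crank '[[-1,0,0.2,0.8,0],[-1,4,0.2,0.8,0],[-1,8,0.2,0.8,0],[-1,12,0.2,0.8,0],[-1,14,0.2,0.8,0],[-1,16,0.2,0.8,0],[-1,18,0.2,0.8,0],[-1,18,0.2,0.8,0]]';python3 -m crank '[[-1,1,0,0,0],[-1,2,0,0,0],[-1,3,0,0,0],[-1,3,0,0,0]]'
```

```text
time: 10.38
tool_pos: [0.4336, -0.0964, 0.2571]
tool_rot: [3.141, -0.0, -0.231]
contact_force: [0.7, 0.3, -1.2]
opening: 0.0156
grip_force: 40.0
time: 10.72
tool_pos: [0.4363, -0.097, 0.2571]
tool_rot: [3.142, -0.0, -0.231]
contact_force: [0.6, 0.3, -2.3]
opening: 0.016
grip_force: 40.0
```

```bash
for i in 1 2; do python3 -m crank '[[-1,0.7,0,0,0],[-1,1.4,0,0,0],[-1,2,0,0,0],[-1,2,0,0,0]]'; done
```

```text
time: 11.05
tool_pos: [0.4382, -0.0974, 0.2571]
tool_rot: [3.141, -0.0, -0.231]
contact_force: [0.6, 0.0, -2.3]
opening: 0.0153
grip_force: 40.0
time: 11.38
tool_pos: [0.4402, -0.0979, 0.2571]
tool_rot: [3.141, -0.0, -0.231]
contact_force: [-0.2, 0.9, -2.2]
opening: 0.016
grip_force: 40.0
```

```bash
for i in 1 2 3; do python3 -m crank '[[-1,1,0,0,0],[-1,2,0,0,0],[-1,3,0,0,0],[-1,3,0,0,0]]'; done
```

```text
time: 11.72
tool_pos: [0.4432, -0.0986, 0.2571]
tool_rot: [3.141, -0.0, -0.231]
contact_force: [0.2, 0.0, -1.1]
opening: 0.016
grip_force: 40.0
time: 12.05
tool_pos: [0.4461, -0.0993, 0.2572]
tool_rot: [3.141, -0.0, -0.231]
contact_force: [0.4, 0.4, -0.6]
opening: 0.0157
grip_force: 40.0
time: 12.38
tool_pos: [0.449, -0.1, 0.2572]
tool_rot: [3.141, -0.0, -0.231]
contact_force: [0.4, -0.5, -2.3]
opening: 0.0159
grip_force: 40.0
```

```bash
for i in 1 2 3; do python3 -m crank '[[-1,1.5,0,0,0],[-1,3,0,0,0],[-1,4.5,0,0,0],[-1,6,0,0,0],[-1,7,0,0,0],[-1,7,0,0,0]]'; done
```

```text
time: 12.88
tool_pos: [0.4558, -0.1016, 0.2571]
tool_rot: [3.141, -0.0, -0.231]
contact_force: [0.1, -0.7, -1.9]
opening: 0.0155
grip_force: 40.0
time: 13.38
tool_pos: [0.4627, -0.1032, 0.2571]
tool_rot: [3.141, -0.0, -0.231]
contact_force: [-0.1, 0.0, -1.5]
opening: 0.0156
grip_force: 40.0
time: 13.88
tool_pos: [0.4695, -0.1048, 0.2571]
tool_rot: [3.141, -0.0, -0.231]
contact_force: [0.1, 0.1, -2.2]
opening: 0.0157
grip_force: 40.0
```

```bash
python3 -m crank '[[-1,1,0,0,0],[-1,2,0,0,0],[-1,3,0,0,0],[-1,3.5,0,0,0],[-1,3.5,0,0,0]]'; for i in 1 2 3; do python3 -m crank '[[-1,0.5,0,0,0],[-1,0.8,0,0,0],[-1,0.8,0,0,0]]'; done
```

```text
time: 14.3
tool_pos: [0.4728, -0.1056, 0.2571]
tool_rot: [3.141, -0.0, -0.231]
contact_force: [0.7, 0.2, -2.3]
opening: 0.0156
grip_force: 40.0
time: 14.55
tool_pos: [0.4733, -0.1057, 0.2571]
tool_rot: [3.142, 0.001, -0.231]
contact_force: [-0.1, 0.0, -1.9]
opening: 0.0159
grip_force: 40.0
time: 14.8
tool_pos: [0.4736, -0.1057, 0.257]
tool_rot: [-3.142, 0.002, -0.231]
contact_force: [-5.1, 1.1, 0.1]
opening: 0.0158
grip_force: 40.0
time: 15.05
tool_pos: [0.474, -0.1058, 0.2569]
tool_rot: [-3.142, 0.004, -0.231]
contact_force: [-7.7, 2.2, 3.8]
opening: 0.0159
grip_force: 40.0
```

The force rises at the expected depth, so the shoulder is home. Ease off, open, rise and look.

```bash
python3 -m crank '[[-1,-0.7,0,-0.2,0],[-0.6,-0.7,0,-0.2,0],[-0.5,-0.7,0,-0.2,0],[-0.3,-0.7,0,-0.2,0],[-0.2,-0.7,0,-0.2,0],[-0.1,-0.7,0,-0.2,0],[0,-0.7,0,-0.2,0],[0,-0.7,0,-0.2,0]]' 10; python3 -m crank '[[0,0,0,-15,0],[0,0,0,-40,0],[0,0,0,-70,0],[0,0,0,-85,0],[0,0,0,-85,0],[0,0,0,-85,0]]'
python3 - <<'E'
from h import *
s,z=snap("home1"); print(s["tool_pos"],s["tool_rot"],s["contact_force"],s["opening"])
W=cloud(z); a=-.231; ex=np.array([np.cos(a),np.sin(a)]); ey=np.array([-ex[1],ex[0]]); o=np.array([.5299,-.1190])
X=(W[...,:2]-o)@ex*1000; Y=(W[...,:2]-o)@ey*1000; H=W[...,2]*1000
m=(abs(Y)<28)&(X>-80)&(X<45)&(H>60)&(H<160)
for b in range(-72,45,3):
    k=m&(X>b)&(X<b+3)
    if k.any(): print(b,k.sum(),"Y",Y[k].min().round(1),Y[k].max().round(1),"z",np.percentile(H[k],[50,98]).round(1))
E
```

```text
time: 15.72
tool_pos: [0.4744, -0.106, 0.2574]
tool_rot: [3.141, -0.0, -0.231]
contact_force: [-0.3, -0.4, 0.5]
opening: 0.045
grip_force: 0.0
time: 16.22
tool_pos: [0.4743, -0.1059, 0.3428]
tool_rot: [3.141, -0.002, -0.231]
contact_force: [0.0, 0.4, 0.1]
opening: 0.0461
grip_force: 0.0
[ 0.47433922 -0.10592324  0.34284937] [ 3.14121399e+00 -1.92245642e-03 -2.31167240e-01] [0.01691123 0.38865195 0.07150874] 0.04612688282925208
-72 20 Y -8.9 4.9 z [94.1 95.6]
-69 79 Y -8.9 6.5 z [94.5 95.8]
-66 75 Y -8.8 6.4 z [94.6 95.9]
-63 76 Y -8.8 6.4 z [94.9 96.4]
-60 81 Y -8.8 6.4 z [95.1 96.5]
-57 79 Y -8.8 6.3 z [95.1 96.3]
-54 77 Y -8.8 6.3 z [95.4 96.6]
-51 81 Y -8.7 6.3 z [95.8 97.1]
-48 78 Y -8.7 6.2 z [95.7 96.9]
-45 84 Y -9.4 6.2 z [95.9 97. ]
-42 88 Y -9.4 6.1 z [96.3 97.6]
-39 85 Y -9.4 6.1 z [96.2 97.4]
-36 87 Y -9.3 6.1 z [96.5 97.8]
-33 26 Y -9.3 6.1 z [96.5 98. ]
-30 2 Y -11.4 8.9 z [96.  96.3]
-27 15 Y -18.2 15.8 z [89.5 90.2]
-24 328 Y -23.3 20.6 z [126.2 140.4]
-21 818 Y -24.2 21.6 z [126.1 140.8]
-18 188 Y -23.9 21.0 z [96.1 97.5]
-15 122 Y -13.8 12.0 z [100.2 102.2]
-12 141 Y -13.8 12.0 z [101.7 106.5]
-9 155 Y -13.7 12.0 z [105.4 108.8]
-6 171 Y -13.7 11.9 z [107.8 109.5]
-3 165 Y -13.6 11.8 z [107.6 109.7]
0 173 Y -13.6 11.8 z [107.9 109.7]
3 181 Y -13.6 11.7 z [107.3 109.4]
6 189 Y -13.5 11.7 z [104.3 108.9]
9 162 Y -13.5 11.6 z [101.3 104.9]
12 117 Y -13.5 11.7 z [ 98.6 102. ]
15 85 Y -6.8 4.3 z [95.2 96.4]
18 68 Y -6.7 4.3 z [95.5 97. ]
21 85 Y -6.7 4.2 z [95.5 97.2]
24 64 Y -6.8 4.3 z [94.  95.7]
27 62 Y -6.1 2.9 z [93.  94.9]
30 29 Y -4.7 2.2 z [92.6 94.1]
```

View pics/home1.png

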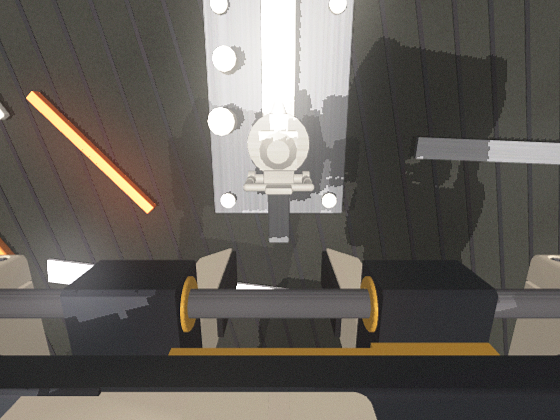

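Picture: the pin goes through the stud, grip tail at (279,240), loop upright at (278,183), nose just past the stud at about (278,128). The tail has sagged by the hole clearance. I'll check how far home it is.

Run:
```python
from h import *
z=load("home1")
W=cloud(z); a=-.231; ex=np.array([np.cos(a),np.sin(a)]); ey=np.array([-ex[1],ex[0]]); o=np.array([.5299,-.1190])
X=(W[...,:2]-o)@ex*1000; Y=(W[...,:2]-o)@ey*1000+1.1; H=W[...,2]*1000
def st(n,m): print(n,m.sum(),X[m].min().round(1),np.percentile(X[m],[2,98]).round(1),X[m].max().round(1),np.percentile(H[m],[5,95]).round(1))
B=(X>-90)&(X<45)&(H<160)
st("stud corners",B&(abs(Y)>10.5)&(abs(Y)<14)&(H>93)&(H<112)&(X>-17))
st("pin mid |Y|<5",B&(abs(Y)<3)&(H>80)&(H<112))
st("stud top",B&(H>107.5)&(H<112)&(X>-12))
st("grip",B&(abs(Y)<6)&(H>85)&(H<99)&(X<-30))
st("shoulder",B&(abs(Y)<10)&(H>85)&(H<99)&(X<-14)&(X>-32))
st("tab",B&(abs(Y)<7)&(H>133)&(X<0))
st("bar",B&(abs(Y)>10)&(H>118)&(H<131)&(X<0))
```

```text
stud corners 289 -16.5 [-14.6  12.6] 12.7 [ 99.4 103.5]
pin mid |Y|<5 1101 -70.0 [-67.7  30.3] 31.7 [ 93.6 108.7]
stud top 439 -9.3 [-7.9  7.1] 7.8 [107.6 109.4]
grip 771 -70.0 [-69.  -32.6] -32.1 [94.1 97. ]
shoulder 364 -32.0 [-23.1 -14.3] -14.2 [95.2 97.4]
tab 211 -22.6 [-22.4 -18.3] -18.1 [134.4 140.9]
bar 309 -22.7 [-22.6 -18.2] -18.1 [124.9 128.4]
```

Seated: the tail is 69 mm behind the stud axis, as specified. Next, close the fingers, come down behind the tab, then push it forward along its arc.

```bash
python3 -m crank '[[-1,0,0,0,0],[-1,0,0,0,0],[-1,5,0,0,0],[-1,10,0,0,0],[-1,15,0,0,0],[-1,15,0,10,0],[-1,15,0,22,0],[-1,15,0,34,0],[-1,15,0,34,0],[-1,15,0,34,0]]' 20
cat > where.py <<'E'
from h import *
from cell import telemetry
s=telemetry.observe(); p,R=tool(s); a=-.231; ex=np.array([np.cos(a),np.sin(a)]); ey=np.array([-ex[1],ex[0]])
d=(p[:2]-[.5299,-.1190]); f=s["contact_force"]
print("X %.1f Y %.1f tip above axis %.1f  F along %.1f lat %.1f z %.1f t %.1f"%(d@ex*1e3+.5,d@ey*1e3,(p[2]-.178-.0888)*1e3,f[:2]@ex,f[:2]@ey,f[2],s["time"]))
E
python3 where.py
python3 - <<'E'
import numpy as np
for t in (0,.2,.4,.6,.8,.9,1.0,1.1,1.2):
    r=46+6*min(t/.8,1); print(t,"TCP X",round(-21+r*np.sin(t)-2*np.cos(t)-9.5,1),"tipZ",round(-1+r*np.cos(t)+2*np.sin(t),1))
E
```

```text
time: 17.1
tool_pos: [0.4892, -0.1094, 0.3079]
tool_rot: [-3.141, 0.001, -0.231]
contact_force: [-0.0, 0.6, 0.2]
opening: 0.0006
grip_force: 0.0
X -41.3 Y -0.0 tip above axis 41.1  F along -0.1 lat 0.6 z 0.2 t 17.1
0 TCP X -32.5 tipZ 45.0
0.2 TCP X -23.0 tipZ 46.0
0.4 TCP X -13.3 tipZ 44.9
0.6 TCP X -3.6 tipZ 41.8
0.8 TCP X 5.4 tipZ 36.7
0.9 TCP X 9.0 tipZ 32.9
1.0 TCP X 12.2 tipZ 28.8
1.1 TCP X 14.9 tipZ 24.4
1.2 TCP X 17.2 tipZ 19.7
```

```bash
python3 -m crank '[[-1,4,0,-2,0],[-1,9,0,-3,0],[-1,13,0,-3.7,0],[-1,18,0,-4,0],[-1,23,0,-4,0],[-1,28,0,-3.4,0],[-1,33,0,-2,0],[-1,38,0,-0.7,0],[-1,42,0,1.7,0],[-1,46,0,4,0],[-1,46,0,4,0]]'; python3 where.py
python3 - <<'E'
from h import *
s,z=snap("swing1")
W=cloud(z); a=-.231; ex=np.array([np.cos(a),np.sin(a)]); ey=np.array([-ex[1],ex[0]]); o=np.array([.5299,-.1190])
X=(W[...,:2]-o)@ex*1000+.5; Y=(W[...,:2]-o)@ey*1000+1.1; H=W[...,2]*1000-88.8
m=(abs(Y)>15)&(abs(Y)<23)&(H>0)&(H<70)&(X>-30)&(X<40)
for b in range(-24,40,4):
    k=m&(X>b)&(X<b+4)
    if k.any(): print(b,k.sum(),np.percentile(H[k],[10,50,95]).round(1))
E
```

```text
time: 18.02
tool_pos: [0.5343, -0.1201, 0.3037]
tool_rot: [3.142, 0.0, -0.231]
contact_force: [-0.3, -0.2, -1.2]
opening: 0.0005
grip_force: 0.1
X 5.0 Y -0.1 tip above axis 36.9  F along -0.3 lat -0.3 z -1.2 t 18.0
0 2 [23.2 24.  24.8]
4 108 [25.3 26.6 27.8]
8 36 [24.7 25.4 27.5]
12 18 [48.1 49.9 50.9]
16 1 [52.6 52.6 52.6]
```

Loop is at about 0.8 rad and moving freely. Continue along the arc in small steps, watching the force.

```bash
python3 -m crank '[[-1,2,0,2,0],[-1,4,0,4,0],[-1,5.5,0,6,0],[-1,6.5,0,7.2,0],[-1,6.5,0,7.2,0]]'; python3 where.py;python3 -m crank '[[-1,0.8,0,1.2,0],[-1,1.5,0,2.2,0],[-1,1.5,0,2.2,0]]'; python3 where.py
```

```text
time: 18.48
tool_pos: [0.5402, -0.1214, 0.2969]
tool_rot: [3.142, -0.0, -0.231]
contact_force: [0.6, -0.3, 1.6]
opening: 0.0007
grip_force: 0.2
X 11.1 Y -0.0 tip above axis 30.1  F along 0.7 lat -0.2 z 1.6 t 18.5
time: 18.73
tool_pos: [0.5416, -0.1218, 0.2948]
tool_rot: [3.141, -0.0, -0.231]
contact_force: [0.4, -0.3, 0.8]
opening: 0.0002
grip_force: 0.4
X 12.5 Y -0.0 tip above axis 28.0  F along 0.4 lat -0.2 z 0.8 t 18.7
```

```bash
for i in 1 2; do python3 -m crank '[[-1,0.5,0,0.7,0],[-1,1,0,1.4,0],[-1,1.4,0,2,0],[-1,1.4,0,2,0]]'; python3 where.py; done
```

```text
time: 19.07
tool_pos: [0.5429, -0.1221, 0.2929]
tool_rot: [3.142, -0.0, -0.231]
contact_force: [0.8, -0.2, 1.5]
opening: 0.0003
grip_force: 0.5
X 13.9 Y -0.0 tip above axis 26.1  F along 0.8 lat 0.0 z 1.5 t 19.1
time: 19.4
tool_pos: [0.5443, -0.1224, 0.2908]
tool_rot: [3.142, -0.0, -0.231]
contact_force: [-0.3, -0.9, 0.6]
opening: 0.0008
grip_force: 0.6
X 15.3 Y -0.0 tip above axis 24.0  F along -0.1 lat -0.9 z 0.6 t 19.4
```

```bash
for i in 1 2; do python3 -m crank '[[-1,0.4,0,0.6,0],[-1,0.8,0,1.2,0],[-1,1.2,0,1.8,0],[-1,1.2,0,1.8,0]]'; python3 where.py; done;  python3 - <<'E'
from h import *
s,z=snap("swing2")
W=cloud(z); a=-.231; ex=np.array([np.cos(a),np.sin(a)]); ey=np.array([-ex[1],ex[0]]); o=np.array([.5299,-.1190])
X=(W[...,:2]-o)@ex*1000+.5; Y=(W[...,:2]-o)@ey*1000+1.1; H=W[...,2]*1000-88.8
m=(abs(Y)<23)&(H>5)&(H<70)&(X>5)&(X<45)
for b in range(0,45,3):
    for n,q in (("tab",abs(Y)<8),("bar",(abs(Y)>14))):
        k=m&q&(X>b)&(X<b+3)
        if k.any(): print(n,b,k.sum(),np.percentile(H[k],[10,50,95]).round(1))
E
```

```text
time: 19.73
tool_pos: [0.5454, -0.1227, 0.289]
tool_rot: [3.142, -0.0, -0.231]
contact_force: [-0.3, 0.0, 1.2]
opening: 0.0004
grip_force: 0.8
X 16.5 Y -0.0 tip above axis 22.2  F along -0.3 lat -0.1 z 1.2 t 19.7
time: 20.07
tool_pos: [0.5466, -0.123, 0.2873]
tool_rot: [3.142, -0.0, -0.231]
contact_force: [-0.2, -1.0, 1.8]
opening: 0.0003
grip_force: 1.2
X 17.7 Y -0.0 tip above axis 20.5  F along 0.1 lat -1.0 z 1.8 t 20.1
tab 6 25 [59.2 66.  67.2]
tab 9 66 [65.6 66.2 67. ]
tab 12 69 [65.6 66.3 67.1]
tab 15 34 [65.5 66.2 67.4]
tab 21 13 [49.3 50.  50.6]
tab 24 325 [21.9 41.9 58.1]
tab 27 535 [18.7 29.  51.2]
bar 27 32 [32.1 33.3 34.6]
```

View pics/swing2.png

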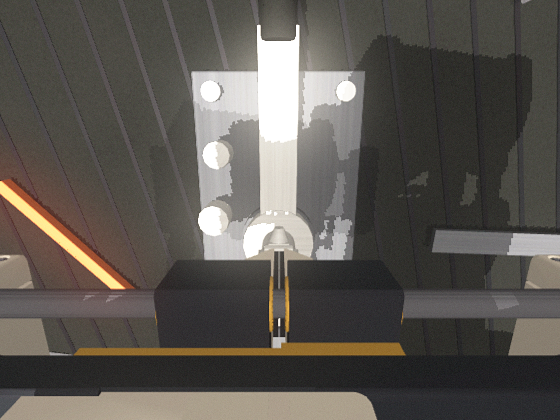

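The picture shows the closed fingers covering the loop, with something small peeping out ahead at about (278,240). I'll lift and measure the loop angle.

```bash
python3 -m crank '[[-1,0,0,-20,0],[-1,0,0,-50,0],[-1,-10,0,-70,0],[-1,-20,0,-75,0],[-1,-20,0,-75,0],[-1,-20,0,-75,0]]'
cat > loop.py <<'E'
from h import *
import sys
s,z=snap(sys.argv[1])
W=cloud(z); a=-.231; ex=np.array([np.cos(a),np.sin(a)]); ey=np.array([-ex[1],ex[0]]); o=np.array([.5299,-.1190])
X=(W[...,:2]-o)@ex*1000+.5; Y=(W[...,:2]-o)@ey*1000+1.1; H=W[...,2]*1000-88.8
m=(H>-8)&(H<60)&(X>-75)&(X<50)
for n,q,b0 in (("tab",abs(Y)<7,8),("bar/arm",(abs(Y)>15.5)&(abs(Y)<24),-30),("grip",abs(Y)<6,-72)):
    for b in range(b0,45 if n!="grip" else -60,3):
        k=m&q&(X>b)&(X<b+3)
        if k.sum()>2: print(n,b,k.sum(),np.percentile(H[k],[5,50,95]).round(1))
k=m&(abs(Y)<6)&(H<12)&(X<-30); print("tail X",X[k].min()); k=m&(abs(Y)<7)&(X>15);print("front X",X[k].max())
k=m&(H>18.5)&(X>-12)&(X<12)&(H<23)&(abs(Y)<9); print("studtop mid",np.percentile(X[k],[2,98]))
E
python3 loop.py loop1; python3 where.py
```

```text
time: 20.62
tool_pos: [0.5265, -0.1182, 0.3616]
tool_rot: [-3.142, 0.001, -0.231]
contact_force: [0.4, -0.1, -0.3]
opening: 0.0004
grip_force: 0.0
tab 8 88 [12.9 15.7 18.4]
tab 11 64 [12.2 14.7 15.9]
tab 14 63 [15.2 16.  17. ]
tab 17 71 [15.9 17.  18.2]
tab 20 60 [17.2 18.1 19.3]
tab 23 72 [18.5 19.5 20.8]
tab 26 121 [ 1.7 19.8 21.1]
tab 29 56 [ 0.2  2.4 19. ]
tab 32 19 [-3.   1.6  3. ]
bar/arm -27 27 [-0.7  2.9  3.9]
bar/arm -24 48 [1.  4.  5.3]
bar/arm -21 61 [0.9 4.2 5.6]
bar/arm -18 59 [0.3 3.5 5. ]
bar/arm -15 48 [2.5 4.7 6. ]
bar/arm -12 46 [3.6 5.8 7.1]
bar/arm -9 48 [4.6 7.3 8.1]
bar/arm -6 47 [6.1 7.7 9.2]
bar/arm -3 37 [7.9 9.2 9.7]
bar/arm 0 40 [ 9.  10.1 11.4]
bar/arm 3 38 [10.1 11.5 12.7]
bar/arm 6 43 [11.  12.2 13.7]
bar/arm 9 44 [12.  13.5 14.4]
bar/arm 12 56 [13.7 15.5 16.6]
bar/arm 15 62 [13.4 15.  16.5]
tail X -30.177695714327193
front X 33.32761351312335
studtop mid [-6.88750191  7.77490273]
X -2.7 Y 0.0 tip above axis 94.3  F along -0.5 lat -0.5 z 0.4 t 20.7
```

Loop rests at about 1.2 rad on the bevel's edge. Now press the tab from beyond the stud, down and outwards.

```bash
python3 -m crank '[[-1,14,0,0,0],[-1,27,0,20,0],[-1,27,0,45,0],[-1,27,0,65,0],[-1,27,0,70,0],[-1,27,0,70,0],[-1,27,0,70,0]]'; python3 where.py; python3 -m crank '[[-1,0.3,0,1,0],[-1,0.7,0,2,0],[-1,1,0,3,0],[-1,1.5,0,4,0],[-1,1.5,0,4,0]]'; python3 where.py
```

```text
time: 21.25
tool_pos: [0.5536, -0.1246, 0.2921]
tool_rot: [3.142, 0.001, -0.231]
contact_force: [0.9, -0.0, 0.9]
opening: 0.0007
grip_force: 0.0
X 24.8 Y -0.1 tip above axis 25.3  F along 0.9 lat 0.2 z 0.9 t 21.2
time: 21.67
tool_pos: [0.5549, -0.1249, 0.2886]
tool_rot: [3.141, -0.001, -0.231]
contact_force: [-0.3, -0.5, -0.2]
opening: 0.0004
grip_force: 0.0
X 26.2 Y -0.0 tip above axis 21.8  F along -0.2 lat -0.6 z -0.2 t 21.7
```

```bash
for i in 1 2 3; do python3 -m crank '[[-1,0.3,0,0.4,0],[-1,0.7,0,0.8,0],[-1,1,0,1.2,0],[-1,1,0,1.2,0]]' | grep -v tool; python3 where.py; done
```

```text
time: 22.0
contact_force: [-0.7, -0.4, 1.8]
opening: 0.0002
grip_force: 0.6
X 27.1 Y -0.0 tip above axis 20.3  F along -0.6 lat -0.5 z 1.8 t 22.0
time: 22.33
contact_force: [-0.1, 0.5, -0.4]
opening: 0.0003
grip_force: 0.3
X 28.2 Y -0.0 tip above axis 19.0  F along -0.2 lat 0.4 z -0.4 t 22.3
time: 22.67
contact_force: [-0.1, 0.6, 0.5]
opening: 0.0006
grip_force: 0.2
X 29.1 Y -0.0 tip above axis 17.8  F along -0.2 lat 0.5 z 0.5 t 22.7
```

```bash
for i in 1 2 3 4; do python3 -m crank '[[-1,0.2,0,0.4,0],[-1,0.4,0,0.8,0],[-1,0.6,0,1.2,0],[-1,0.6,0,1.2,0]]' | grep -v tool; python3 where.py; done
```

```text
time: 23.0
contact_force: [0.5, -0.6, -0.1]
opening: 0.0006
grip_force: 0.2
X 29.7 Y -0.0 tip above axis 16.6  F along 0.6 lat -0.4 z -0.1 t 23.0
time: 23.33
contact_force: [-1.1, 1.0, 0.3]
opening: 0.0004
grip_force: 0.1
X 30.3 Y -0.0 tip above axis 15.4  F along -1.3 lat 0.7 z 0.3 t 23.3
time: 23.67
contact_force: [0.0, 0.0, 0.5]
opening: 0.0004
grip_force: 0.2
X 30.9 Y -0.0 tip above axis 14.2  F along 0.0 lat 0.0 z 0.5 t 23.7
time: 24.0
contact_force: [0.3, 0.6, 0.2]
opening: 0.0001
grip_force: 0.3
X 31.5 Y -0.0 tip above axis 13.1  F along 0.2 lat 0.7 z 0.2 t 24.0
```

```bash
for i in 1 2 3; do python3 -m crank '[[-1,0.1,0,0.4,0],[-1,0.2,0,0.8,0],[-1,0.2,0,0.8,0]]' | grep -v tool; python3 where.py; done
```

```text
time: 24.25
contact_force: [-0.7, -0.2, 2.9]
opening: 0.0003
grip_force: 1.5
X 31.7 Y -0.0 tip above axis 12.5  F along -0.7 lat -0.4 z 2.9 t 24.2
time: 24.5
contact_force: [-2.4, 0.2, 5.8]
opening: 0.0003
grip_force: 3.2
X 31.9 Y -0.0 tip above axis 12.1  F along -2.4 lat -0.3 z 5.8 t 24.5
time: 24.75
contact_force: [-3.8, 0.5, 9.4]
opening: 0.0006
grip_force: 4.8
X 32.0 Y -0.0 tip above axis 11.7  F along -3.8 lat -0.4 z 9.4 t 24.8
```

Solid stop: the bar is on the shank. Lift off and check.

```bash
python3 -m crank '[[-1,0,0,-10,0],[-1,0,0,-40,0],[-1,-12,0,-75,0],[-1,-42,0,-83,0],[-1,-72,0,-83,0],[-1,-80,0,-83,0],[-1,-80,0,-83,0],[-1,-80,0,-83,0]]'; python3 loop.py loop2
```

```text
time: 25.42
tool_pos: [0.4832, -0.1081, 0.361]
tool_rot: [3.141, -0.002, -0.231]
contact_force: [0.5, -0.5, -0.3]
opening: 0.0004
grip_force: 0.0
tab 8 84 [13.6 16.1 18.8]
tab 11 94 [ 9.4 11.6 14.4]
tab 14 76 [ 9.8 10.8 11.7]
tab 17 75 [10.  11.1 12.5]
tab 20 76 [11.  11.9 13.2]
tab 23 76 [11.5 12.7 13.7]
tab 26 96 [12.4 13.7 14.9]
tab 29 56 [ 2.5 11.9 14.4]
tab 32 9 [1.3 3.5 4.1]
bar/arm -27 28 [1.7 3.1 4.2]
bar/arm -24 65 [1.3 3.9 5. ]
bar/arm -21 67 [0.8 4.  5.4]
bar/arm -18 62 [0.3 2.7 4.3]
bar/arm -15 57 [0.8 3.3 4.9]
bar/arm -12 64 [2.7 4.  5.3]
bar/arm -9 58 [3.2 4.7 6. ]
bar/arm -6 53 [3.  5.1 6.8]
bar/arm -3 50 [4.4 5.9 7.3]
bar/arm 0 54 [4.7 6.4 8. ]
bar/arm 3 54 [5.2 7.4 8.6]
bar/arm 6 51 [ 6.5  8.4 10. ]
bar/arm 9 48 [ 7.8  9.4 10.7]
bar/arm 12 62 [ 8.7 10.  11.3]
bar/arm 15 72 [ 8.9 10.3 12.1]
grip -69 45 [5.7 6.6 7.7]
grip -66 54 [5.6 6.8 7.8]
grip -63 50 [5.9 7.  8.1]
tail X -68.82614626684847
front X 32.505617843551754
studtop mid [-7.11113243  8.00661349]
```

View pics/loop2.png

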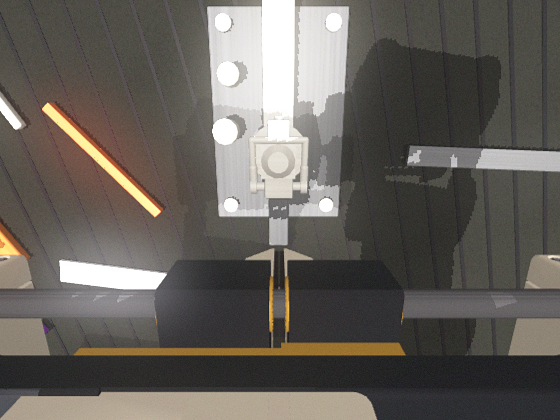

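The loop lies over the stud with its bar on the pin's far end, at about (278,128), and the arms slope at about 1.35 rad. The pin tail is still at its home distance and the hand is clear.

```bash
python3 -c "
from cell import ticket
print(ticket.hand_in())"
```

```text
the job is handed in; nothing more can be done
None
```

The lever is locked on and the job is handed in after about 25 s of robot time: pin pushed home, loop pressed down on its nose end at about 1.35 rad and the hand clear; `hand_in` gave no verdict back.

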